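Prove a spring pull gauge at its marker

ROBOT

A 6-joint arm with a two-finger parallel gripper is mounted at the origin on a cart in front of the work surface, level with it; the furniture and walls round the work are solid. World frame = base frame: x ahead of the robot, y to its left, z up, the work surface at z = 0. Lengths are in m, angles in degrees, forces in N, time in s.
With the tool pointing down it reaches from about 0.25 to 0.85 m from the base axis. Payload 12.5 kg.
Tool frame: the origin (TCP) lies on the centre line of the jaws, within the pads' length; the fingertips stand 22 mm ahead of it and the grasp point (between the pads) lies 3 mm ahead of it; z points along the fingers, y is the line along which they close (so a half turn about z gives the same grasp; the last joint's range is limited). The gripper opens to 93 mm and grips with 3 to 60 N. Pads are 15 mm wide; open, the fingers measure 128 mm over their backs; the gripper's body (75 mm by 188 mm) begins 65 mm behind the grasp point.
Start: joints at [-70.967, 20.094, 94.641, -0, 65.266, -4.847], TCP at [0.223, -0.503, 0.241] pointing down, gripper open.
Joint ranges: [-157.81, 157.81], [-45, 120.19], [0.68, 151.7], [-89.99, 269.99], [4.06, 180], [-164.3, 164.3]. Speed limits (degrees/s): [127.2, 127.2, 159.86, 180, 180, 180].

INTERFACE

Orientations are given as a 3x3 rotation matrix whose columns are the frame's x, y, z axes.
In Python, from plant import env gives the robot as it stands.
- The arm moves only by the tool carry_out, never from a script. Its argument "motion" is a list of rows, each an object of numbers: "tx", "ty", "tz": the shift along the tool's x, y, z in m; "twist": the turn about the tool's z in degrees. A call has exactly 10 rows; each row shifts and turns the commanded pose from where the row before left it, along the tool's axes as they then stand; what a row does not reach is not made up. A row lasts 1/12 s, in which the tool goes at most 41.7 mm and 7.16 degrees, less where a joint would pass 70% of its speed; a pose out of reach is approached as far as the arm can. A call with a gripper value outside its range is refused whole. "hand" is the closure in counts, from 0 (fully open) to 255 (shut), set as the call begins (left out, the last holds). The fingers move at their own pace and stop on an object; "grip_force" is the grip in N (left out, the last holds). Time passes only in rows, so rows that do not move let the fingers close, or fill a call up. It gives the time, the measured TCP pose, the force, the opening and the grip force at its end, in the units of the state.
- env.sense(): the state, without advancing time (a new reading comes with each control period).
- env.snapshot(name): name is "side" or "top"; returns a dict with "image" (400x640x3 uint8, red, green, blue), "K" (3x3 intrinsics, pixels), "cam_to_world" (4x4, takes a point from camera to world coordinates). Camera axes: x right, y up, looking along -z (the intrinsics and any distortion apply to the point x, -y, -z); pixel columns grow to the right and rows downward; lengths in m; the calibration is good to about 2 mm. A picture is of the moment at which its call begins. There is no depth.
- env.job_done(): hands the job in; it is judged then, once.
The state is a dict: "time_s": time; "qpos": joint angles; "joint_velocities": joint speeds; "joint_torque": joint torques, N m; "tcp_pos": TCP position; "orientation": TCP orientation; "wrist_force": force on the tool from outside, world axes, zero at the start; "ft_torque": the same for the moment, N m; "opening": finger opening in m; "grip_force": force on a finger pad.
Only numpy, scipy, OpenCV 4.12 (cv2) and the standard library are available. Lean on these libraries where they do the work, as an engineer would, in place of code of your own. Each camera call takes 0.05 s, during which the arm holds its last target. There are 200 camera calls.

TASK

Prove the bench's spring pull gauge that has the straight crossbar handle: draw its slide straight out until the pointer stands level with the marker clip on its housing, without pulling well past it, and hold it still there for a good second. Then ease the slide all the way home rather than letting it snap back, and let go. Leave the other gauge, the one with the round knob, unpulled.

Things in the scene. Friction and masses are not known exactly. Their poses are not given: they have to be found in the camera images.
- bar_grip (a point): Grip point of the crossbar handle, 56 mm above the bench: an upright steel bar 64 mm wide (y, across the pull), 16 thick (x), from z = 12 to 70 mm. Axes: z up; the slide comes out along -x, roughly to the robot. Behind the bar (+x) 54 mm are free up to its gauge's collar (36 mm high), but for the 8 mm round rod on the centre line, its top 28 mm above the bench: keep fingertips above that.
- bar_pointer (a point): The same gauge's pointer: steel finger, 5 mm along x, 10 mm high, sliding along the slot in the top of the grey housing (170 x 50 mm, top 44 mm above the bench, screwed down), rigid with the handle: 175 mm from bar_grip along +x, 6 mm lower. Point on the slot's centre line; axes as bar_grip. The other gauge is alike but for its knob, 0.18 to 0.3 m to the left or right.
- marker: Marker clip of the crossbar gauge: aluminium saddle 14 mm long on the left (+y) edge of its housing, with an upright 5 mm ridge in the middle; does not move. Origin level with the ridge, on the housing's top (z = 44 mm) and centre line; axes parallel to bar_grip's. The pointer is at the mark at x = 0 in this frame; at home it is at +45 to +80 mm. The knob gauge has a clip of its own.
- bar_gauge_slide (a joint): How far the crossbar gauge's slide is drawn out, m: 0 = home on its stop (as at the start), 0.095 = end of travel. A spring pulls it home with 1.3 N at 0 and 110 N/m more on the way out (10 N at 0.08). Let go far out, it snaps back; let go within 8 mm of home, it closes gently by itself.
- knob_gauge_slide (a joint): The same for the other gauge, whose handle is a round knob 34 mm across, in m: it is at 0, home, and is to stay there.

How it is judged (in metres and radians):
On the way:
1. the crossbar gauge's pointer is held still (under 15 mm/s) level with its marker, within 10 mm, for 0.7 s (x of bar_pointer in the frame of marker between -0.01 and 0.01 m and velocity of joint bar_gauge_slide between -0.015 and 0.015 m/s), for 0.7 s.
At the end, for the whole second after the job is handed in: Both slides are fully home (within 5 mm), the crossbar gauge's having been held at its marker (value of joint each of bar_gauge_slide, knob_gauge_slide below 0.005 m); the robot touches nothing.
It fails at once if the pointer is pulled more than 20 mm past the marker (x of bar_pointer in the frame of marker below -0.02 m).
It fails at once if the slide snaps back (faster than 0.5 m/s) (velocity of joint bar_gauge_slide below -0.5 m/s).
It fails at once if the knob gauge is pulled out by more than 10 mm (value of joint knob_gauge_slide above 0.01 m).
It also fails if it takes over 34 s, if anything falls off the work surface, if the arm or the gripper's body presses on something with over 40 N, if the wrist force passes 120 N, or if a joint passes its speed limit or range.

## Working session

There is one attempt and no reset: what is moved stays moved. The work goes in short steps, Python scripts to look and compute and a tool call to move; the robot and the scene stay as the last step left them, time stands still between calls to the robot, and variables do not carry over. Pictures are saved under pics/ and viewed, at most 10 in all, crops included, and the job is handed in when it is done.

Besides the shell and the picture viewer there is one more tool, called after "Request:" as name(argument=value, ...) on one line, values as JSON. carry_out: Moves the arm, as the interface text tells. Its arguments: {"type":"object","properties":{"motion":{"type":"array"},"hand":{"type":"number"},"grip_force":{"type":"number"}},"required":["motion"]}

```bash
mkdir -p pics
cat > h.py <<'E'
import numpy as np, cv2
from plant import env
def snap(n,f=None):
    s=env.snapshot(n)
    if f: cv2.imwrite('pics/'+f,s['image'][:,:,::-1])
    return s
def ray(s,u,v):
    K=np.array(s['K']);T=np.array(s['cam_to_world'])
    d=np.linalg.inv(K)@[u,v,1]; d=T[:3,:3]@[d[0],-d[1],-d[2]]
    return T[:3,3],d
def onz(s,u,v,z):
    o,d=ray(s,u,v); return o+d*(z-o[2])/d[2]
E
python3 - <<'E'
from h import *
for n in ('top','side'):
    s=snap(n,n+'1.png'); print({k:s[k] for k in s if k!='image'})
print(env.sense())
E
```

```text
{'K': array([[423.27927549,   0.        , 317.54817245],
       [  0.        , 423.27927549, 205.97595105],
       [  0.        ,   0.        ,   1.        ]]), 'cam_to_world': array([[ 0.01293839,  0.99043757, -0.13735362,  0.52301319],
       [-0.99986244,  0.01138935, -0.01205772, -0.10492243],
       [-0.01037805,  0.13749074,  0.99044868,  0.89411832],
       [ 0.        ,  0.        ,  0.        ,  1.        ]])}
{'K': array([[438.57182335,   0.        , 326.35585946],
       [  0.        , 438.57182335, 199.42877756],
       [  0.        ,   0.        ,   1.        ]]), 'cam_to_world': array([[-0.57741556, -0.55151585,  0.60201457,  1.13189837],
       [ 0.81640342, -0.38211295,  0.43298402,  0.27547472],
       [-0.00875999,  0.74149846,  0.67089739,  0.63490809],
       [ 0.        ,  0.        ,  0.        ,  1.        ]])}
{'time_s': 0.1, 'qpos': array([-7.09668616e+01,  2.01210223e+01,  9.46694109e+01,  3.54952801e-04,
        6.52674132e+01, -4.84727614e+00]), 'joint_velocities': array([ 0.04070443, -0.05268213, -0.09664243,  0.06421812,  0.04778581,
        0.02831505]), 'joint_torque': array([ 3.65865053e-04, -4.98030603e+01, -2.85707241e+01,  7.00489827e-02,
        2.38667463e-02, -3.73616274e-05]), 'tcp_pos': array([ 0.22259369, -0.50265427,  0.24018313]), 'orientation': array([[ 9.14393457e-01,  4.04826508e-01, -3.23929820e-04],
       [ 4.04826627e-01, -9.14392961e-01,  9.56250005e-04],
       [ 9.09162029e-05, -1.00552416e-03, -9.99999490e-01]]), 'wrist_force': array([-0.49836317,  0.18234112, -0.24909903]), 'ft_torque': array([-0.04346215, -0.02361321,  0.01573235]), 'grip_force': 0.0, 'opening': 0.09305002859054241}
```

View pics/top1.png

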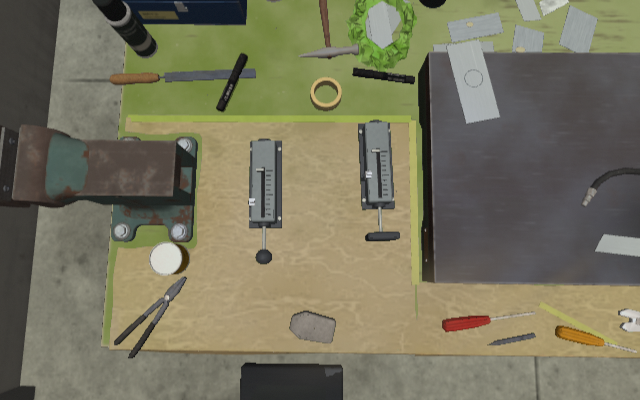

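View pics/side1.png

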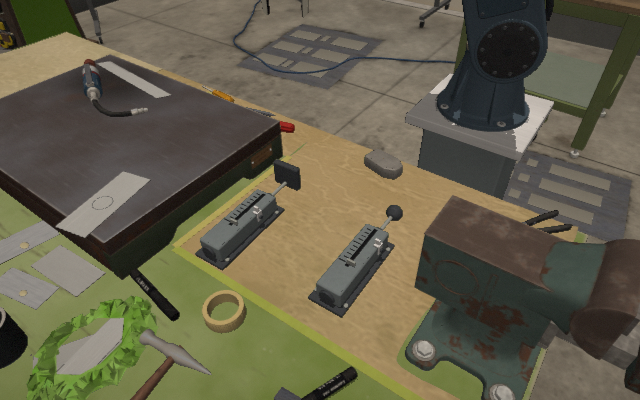

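The top view shows the crossbar gauge on the right: bar at about (383,237), housing from (375,122) to (378,207), and a white clip near (368,175). The knob gauge is on the left, with its knob at (264,257). A tall plate stands to the right, beyond u=428. Next I'll zoom in.

Run:
```python
from h import *
a=cv2.imread('pics/top1.png')[110:250,340:440]; b=cv2.imread('pics/side1.png')[150:275,190:310]
a=cv2.resize(a,None,fx=4,fy=4,interpolation=cv2.INTER_CUBIC); b=cv2.resize(b,(400*120//125*1,400),interpolation=cv2.INTER_CUBIC)
c=np.zeros((560,790,3),np.uint8); c[:,:400]=a; c[:400,402:402+b.shape[1]]=b
cv2.imwrite('pics/z1.png',c); print(b.shape)
```

```text
(400, 384, 3)
```

View pics/z1.png

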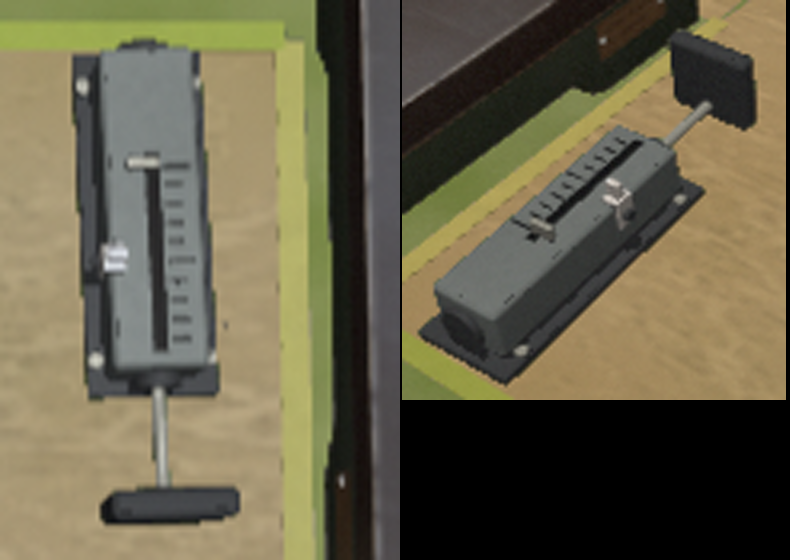

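The zoom shows the pointer at top pixel (376.3,150.5), the clip ridge at (368.7,174.6), the bar top centred at about (382.8,235.8), and the slot running from (378,152) to (380.2,196).

Run:
```python
from h import *
s=env.snapshot('top'); t=env.snapshot('side')
P=lambda n,u,v,z,c=s: (print(n,onz(c,u,v,z).round(4)),onz(c,u,v,z))[1]
a=P('slot far',378,152,.044);b=P('slot near',380.2,196,.044)
print('yaw of pull axis deg',np.degrees(np.arctan2(*(a-b)[[1,0]])))
P('pointer',376.3,150.5,.05);P('pointer side',233.4,221.6,.05,t)
P('ridge',368.7,174.6,.05);P('ridge side',257.2,207.8,.05,t)
l=P('bar L top',366,236.7,.07);r=P('bar R top',399.5,235.2,.07)
print('bar yaw',np.degrees(np.arctan2(-(l-r)[0],(l-r)[1])),np.linalg.norm(l-r))
P('bar c',382.8,235.8,.07)
P('plate edge',416,237,.07);P('plate top edge?',430,240,.1);P('knob',264,257,.056)
print(env.sense()['orientation'].round(3).tolist(),env.sense()['time_s'])
```

```text
slot far [ 0.7547 -0.2177  0.044 ]
slot near [ 0.6628 -0.2216  0.044 ]
yaw of pull axis deg 2.400558941933104
pointer [ 0.7561 -0.2135  0.05  ]
pointer side [ 0.7579 -0.2102  0.05  ]
ridge [ 0.7056 -0.1977  0.05  ]
ridge side [ 0.7038 -0.1989  0.05  ]
bar L top [ 0.5781 -0.1899  0.07  ]
bar R top [ 0.5818 -0.2549  0.07  ]
bar yaw 3.2660963907095146 0.06513233067297139
bar c [ 0.5802 -0.2225  0.07  ]
plate edge [ 0.5787 -0.2868  0.07  ]
plate top edge? [ 0.5714 -0.3062  0.1   ]
knob [0.5366 0.0094 0.056 ]
[[0.914, 0.405, -0.0], [0.405, -0.914, 0.001], [0.0, -0.001, -1.0]] 0.2
```

Request:
carry_out(motion=[{"twist":-6.9},{"twist":-6.9},{"twist":-6.9},{"twist":-6.9},{"twist":-6.9},{"twist":-6.9},{"twist":-6.9},{"twist":-6.9},{"twist":-6.9},{"twist":-6.8}], hand=90, grip_force=25)

```text
invalid input
```

Request:
carry_out(motion=[{"tx":0.026},{"tx":0.026},{"tx":0.026},{"tx":0.026},{"tx":0.026},{"tx":0.026},{"tx":0.026},{"tx":0.026},{"tx":0.026},{"tx":0.026}])

```text
invalid input
```

Request:
carry_out(motion=[{"ty":0.03},{"ty":0.035},{"ty":0.037},{"ty":0.037},{"ty":0.037},{"ty":0.037},{"ty":0.037},{"ty":0.035},{"ty":0.03},{"ty":0.0}])

```text
invalid input
```

Request:
carry_out(motion=[{"tx":0,"ty":0,"tz":0,"twist":-6.9},{"tx":0,"ty":0,"tz":0,"twist":-6.9},{"tx":0,"ty":0,"tz":0,"twist":-6.9},{"tx":0,"ty":0,"tz":0,"twist":-6.9},{"tx":0,"ty":0,"tz":0,"twist":-6.9},{"tx":0,"ty":0,"tz":0,"twist":-6.9},{"tx":0,"ty":0,"tz":0,"twist":-6.9},{"tx":0,"ty":0,"tz":0,"twist":-6.9},{"tx":0,"ty":0,"tz":0,"twist":-6.9},{"tx":0,"ty":0,"tz":0,"twist":-6.8}], hand=90, grip_force=25)

```text
time_s: 1.03
tcp_pos: [0.2227, -0.5028, 0.2405]
orientation: [[-0.055, 0.999, -0.0], [0.999, 0.055, 0.0], [0.0, -0.0, -1.0]]
wrist_force: [0.2, -0.1, 0.2]
opening: 0.0601
grip_force: 0.0
```

Request:
carry_out(motion=[{"tx":0.026,"ty":0,"tz":0,"twist":0},{"tx":0.026,"ty":0,"tz":0,"twist":0},{"tx":0.026,"ty":0,"tz":0,"twist":0},{"tx":0.026,"ty":0,"tz":0,"twist":0},{"tx":0.026,"ty":0,"tz":0,"twist":0},{"tx":0.026,"ty":0,"tz":0,"twist":0},{"tx":0.026,"ty":0,"tz":0,"twist":0},{"tx":0.026,"ty":0,"tz":0,"twist":0},{"tx":0.026,"ty":0,"tz":0,"twist":0},{"tx":0.026,"ty":0,"tz":0,"twist":0}])

```text
time_s: 1.87
tcp_pos: [0.2097, -0.2419, 0.2405]
orientation: [[-0.048, 0.999, -0.0], [0.999, 0.048, 0.0], [0.0, -0.0, -1.0]]
wrist_force: [-0.8, 0.3, -0.1]
opening: 0.0602
grip_force: 0.0
```

Request:
carry_out(motion=[{"tx":0,"ty":0.035,"tz":0,"twist":0},{"tx":0,"ty":0.038,"tz":0,"twist":0},{"tx":0,"ty":0.04,"tz":0,"twist":0},{"tx":0,"ty":0.04,"tz":0,"twist":0},{"tx":0,"ty":0.04,"tz":0,"twist":0},{"tx":0,"ty":0.04,"tz":0,"twist":0},{"tx":0,"ty":0.04,"tz":0,"twist":0},{"tx":0,"ty":0.04,"tz":0,"twist":0},{"tx":0,"ty":0.035,"tz":0,"twist":0},{"tx":0,"ty":0.025,"tz":0,"twist":0}])

```text
time_s: 2.7
tcp_pos: [0.5851, -0.2244, 0.24]
orientation: [[-0.049, 0.999, -0.0], [0.999, 0.049, 0.0], [0.0, -0.0, -1.0]]
wrist_force: [-0.5, -0.1, 0.2]
opening: 0.0599
grip_force: 0.0
```

Request:
carry_out(motion=[{"tx":0,"ty":-0.003,"tz":0.02,"twist":0},{"tx":0,"ty":0,"tz":0.022,"twist":0},{"tx":0,"ty":0,"tz":0.022,"twist":0},{"tx":0,"ty":0,"tz":0.022,"twist":0},{"tx":0,"ty":0,"tz":0.022,"twist":0},{"tx":0,"ty":0,"tz":0.022,"twist":0},{"tx":0,"ty":0,"tz":0.02,"twist":0},{"tx":0,"ty":0,"tz":0.017,"twist":0},{"tx":0,"ty":0,"tz":0.012,"twist":0},{"tx":0,"ty":0,"tz":0,"twist":0}])

```text
time_s: 3.53
tcp_pos: [0.5784, -0.2247, 0.0591]
orientation: [[-0.048, 0.999, -0.004], [0.999, 0.048, 0.002], [0.002, -0.003, -1.0]]
wrist_force: [0.4, 1.1, -0.7]
opening: 0.0603
grip_force: 0.0
```

Request:
carry_out(motion=[{"tx":0,"ty":0,"tz":0,"twist":0},{"tx":0,"ty":0,"tz":0,"twist":0},{"tx":0,"ty":0,"tz":0,"twist":0},{"tx":0,"ty":0,"tz":0,"twist":0},{"tx":0,"ty":0,"tz":0,"twist":0},{"tx":0,"ty":0,"tz":0,"twist":0},{"tx":0,"ty":0,"tz":0,"twist":0},{"tx":0,"ty":0,"tz":0,"twist":0},{"tx":0,"ty":0,"tz":0,"twist":0},{"tx":0,"ty":0,"tz":0,"twist":0}], hand=255, grip_force=30)

```text
time_s: 4.37
tcp_pos: [0.5799, -0.2253, 0.0619]
orientation: [[-0.048, 0.999, 0.001], [0.999, 0.048, -0.0], [-0.0, 0.001, -1.0]]
wrist_force: [1.0, -0.1, 1.4]
opening: 0.0155
grip_force: 30.0
```

Run:
```python
from h import *
s=snap('top'); a=cv2.resize(s['image'][110:250,340:440,::-1],None,fx=4,fy=4,interpolation=cv2.INTER_CUBIC)
cv2.imwrite('pics/z2.png',a); q=env.sense(); print(q['tcp_pos'],q['opening'],q['wrist_force'],q['time_s'])
```

```text
[ 0.57993338 -0.22529732  0.06190627] 0.01567457766911671 [2.15666333 0.44269166 3.08107103] 4.4167
```

View pics/z2.png

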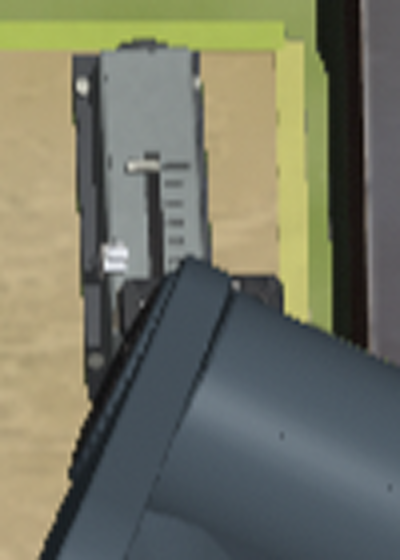

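The bar is gripped (opening 15.6 mm). The pointer is still at about crop (145,165) and the ridge at (115,258). Next I'll draw it out 50 mm.

Request:
carry_out(motion=[{"tx":0,"ty":-0.003,"tz":0,"twist":0},{"tx":0,"ty":-0.005,"tz":0,"twist":0},{"tx":0,"ty":-0.007,"tz":0,"twist":0},{"tx":0,"ty":-0.007,"tz":0,"twist":0},{"tx":0,"ty":-0.007,"tz":0,"twist":0},{"tx":0,"ty":-0.007,"tz":0,"twist":0},{"tx":0,"ty":-0.006,"tz":0,"twist":0},{"tx":0,"ty":-0.005,"tz":0,"twist":0},{"tx":0,"ty":-0.003,"tz":0,"twist":0},{"tx":0,"ty":0,"tz":0,"twist":0}])

```text
time_s: 5.25
tcp_pos: [0.5292, -0.2276, 0.0619]
orientation: [[-0.048, 0.999, 0.001], [0.999, 0.048, 0.0], [0.0, 0.001, -1.0]]
wrist_force: [5.6, 3.1, 1.4]
opening: 0.0159
grip_force: 30.0
```

Run:
```python
from h import *
s=snap('top'); t=snap('side'); a=cv2.resize(s['image'][130:230,340:440,::-1],(400,400),interpolation=cv2.INTER_CUBIC)
b=cv2.resize(t['image'][160:260,200:300,::-1],(400,400),interpolation=cv2.INTER_CUBIC)
cv2.imwrite('pics/z3.png',np.hstack([a,b])); q=env.sense(); print(q['tcp_pos'],q['opening'],q['wrist_force'],q['time_s'])
```

```text
[ 0.52956492 -0.22758113  0.06186855] 0.015911941096718053 [6.68985048 3.83721585 2.23998228] 5.35
```

View pics/z3.png

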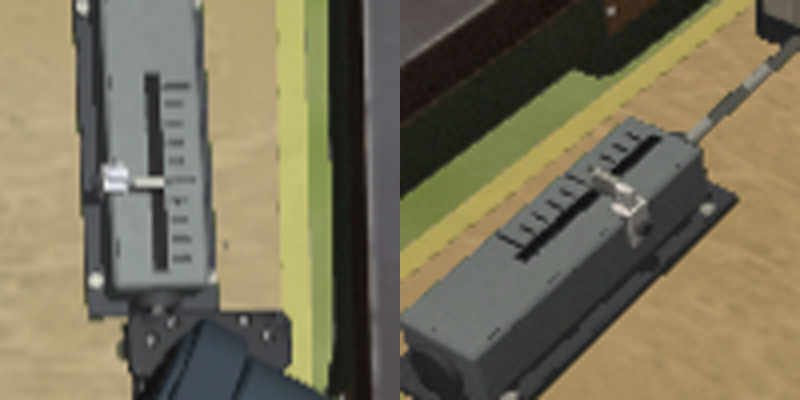

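The pointer (top crop (150,183)) is level with the clip ridge (about (115,179)), within 3 mm. I'll hold it there.

Request:
carry_out(motion=[{"tx":0,"ty":0.001,"tz":0,"twist":0},{"tx":0,"ty":0,"tz":0,"twist":0},{"tx":0,"ty":0,"tz":0,"twist":0},{"tx":0,"ty":0,"tz":0,"twist":0},{"tx":0,"ty":0,"tz":0,"twist":0},{"tx":0,"ty":0,"tz":0,"twist":0},{"tx":0,"ty":0,"tz":0,"twist":0},{"tx":0,"ty":0,"tz":0,"twist":0},{"tx":0,"ty":0,"tz":0,"twist":0},{"tx":0,"ty":0,"tz":0,"twist":0}])

```text
time_s: 6.18
tcp_pos: [0.5308, -0.2275, 0.0619]
orientation: [[-0.048, 0.999, 0.002], [0.999, 0.048, -0.0], [-0.0, 0.002, -1.0]]
wrist_force: [6.8, 3.1, 3.0]
opening: 0.0153
grip_force: 30.0
```

Request:
carry_out(motion=[{"tx":0,"ty":0,"tz":0,"twist":0},{"tx":0,"ty":0,"tz":0,"twist":0},{"tx":0,"ty":0,"tz":0,"twist":0},{"tx":0,"ty":0,"tz":0,"twist":0},{"tx":0,"ty":0,"tz":0,"twist":0},{"tx":0,"ty":0,"tz":0,"twist":0},{"tx":0,"ty":0,"tz":0,"twist":0},{"tx":0,"ty":0,"tz":0,"twist":0},{"tx":0,"ty":0,"tz":0,"twist":0},{"tx":0,"ty":0,"tz":0,"twist":0}])

```text
time_s: 7.02
tcp_pos: [0.5308, -0.2275, 0.0619]
orientation: [[-0.048, 0.999, 0.001], [0.999, 0.048, -0.0], [-0.0, 0.001, -1.0]]
wrist_force: [6.7, 3.1, 0.9]
opening: 0.0156
grip_force: 30.0
```

Request:
carry_out(motion=[{"tx":0,"ty":0.003,"tz":0,"twist":0},{"tx":0,"ty":0.005,"tz":0,"twist":0},{"tx":0,"ty":0.006,"tz":0,"twist":0},{"tx":0,"ty":0.007,"tz":0,"twist":0},{"tx":0,"ty":0.007,"tz":0,"twist":0},{"tx":0,"ty":0.007,"tz":0,"twist":0},{"tx":0,"ty":0.005,"tz":0,"twist":0},{"tx":0,"ty":0.004,"tz":0,"twist":0},{"tx":0,"ty":0.002,"tz":0,"twist":0},{"tx":0,"ty":0,"tz":0,"twist":0}])

```text
time_s: 7.85
tcp_pos: [0.5771, -0.2254, 0.0619]
orientation: [[-0.049, 0.999, 0.0], [0.999, 0.049, -0.0], [-0.0, 0.0, -1.0]]
wrist_force: [1.8, 1.9, 7.2]
opening: 0.0156
grip_force: 30.0
```

Request:
carry_out(motion=[{"tx":0,"ty":0.001,"tz":0,"twist":0},{"tx":0,"ty":0.001,"tz":0,"twist":0},{"tx":0,"ty":0.001,"tz":0,"twist":0},{"tx":0,"ty":0,"tz":0,"twist":0},{"tx":0,"ty":0,"tz":0,"twist":0},{"tx":0,"ty":0,"tz":0,"twist":0},{"tx":0,"ty":0,"tz":0,"twist":0},{"tx":0,"ty":0,"tz":0,"twist":0},{"tx":0,"ty":0,"tz":0,"twist":0},{"tx":0,"ty":0,"tz":0,"twist":0}])

```text
time_s: 8.68
tcp_pos: [0.5797, -0.2253, 0.0619]
orientation: [[-0.048, 0.999, -0.0], [0.999, 0.048, -0.0], [-0.0, -0.0, -1.0]]
wrist_force: [1.7, 2.0, 6.5]
opening: 0.0157
grip_force: 30.0
```

Request:
carry_out(motion=[{"tx":0,"ty":0,"tz":0,"twist":0},{"tx":0,"ty":0,"tz":0,"twist":0},{"tx":0,"ty":0,"tz":0,"twist":0},{"tx":0,"ty":0,"tz":0,"twist":0},{"tx":0,"ty":0,"tz":0,"twist":0},{"tx":0,"ty":0,"tz":0,"twist":0},{"tx":0,"ty":0,"tz":0,"twist":0},{"tx":0,"ty":0,"tz":0,"twist":0},{"tx":0,"ty":0,"tz":0,"twist":0},{"tx":0,"ty":0,"tz":0,"twist":0}], hand=90)

```text
time_s: 9.52
tcp_pos: [0.5796, -0.2253, 0.0616]
orientation: [[-0.049, 0.999, -0.0], [0.999, 0.049, -0.0], [-0.0, -0.0, -1.0]]
wrist_force: [0.1, -0.1, -0.5]
opening: 0.0601
grip_force: 0.0
```

Request:
carry_out(motion=[{"tx":0,"ty":0,"tz":-0.008,"twist":0},{"tx":0,"ty":0,"tz":-0.015,"twist":0},{"tx":0,"ty":0,"tz":-0.02,"twist":0},{"tx":0,"ty":0,"tz":-0.02,"twist":0},{"tx":0,"ty":0,"tz":-0.02,"twist":0},{"tx":0,"ty":0,"tz":-0.02,"twist":0},{"tx":0,"ty":0,"tz":-0.02,"twist":0},{"tx":0,"ty":0,"tz":-0.015,"twist":0},{"tx":0,"ty":0,"tz":-0.01,"twist":0},{"tx":0,"ty":0,"tz":0,"twist":0}])

```text
time_s: 10.35
tcp_pos: [0.5804, -0.2256, 0.2122]
orientation: [[-0.049, 0.999, 0.003], [0.999, 0.049, -0.002], [-0.002, 0.003, -1.0]]
wrist_force: [-0.2, -0.3, 0.0]
opening: 0.0604
grip_force: 0.0
```

Run:
```python
from h import *
s=snap('top'); t=snap('side'); a=cv2.resize(s['image'][130:230,340:440,::-1],(400,400),interpolation=cv2.INTER_CUBIC)
b=cv2.resize(t['image'][160:260,200:300,::-1],(400,400),interpolation=cv2.INTER_CUBIC)
cv2.imwrite('pics/z4.png',np.hstack([a,b])); q=env.sense(); print(q['tcp_pos'],q['opening'],q['wrist_force'],q['time_s'])
```

```text
[ 0.57946069 -0.22514501  0.20934747] 0.059853640144982255 [-0.37609747  0.48549273  0.34740733] 10.45
```

View pics/z4.png

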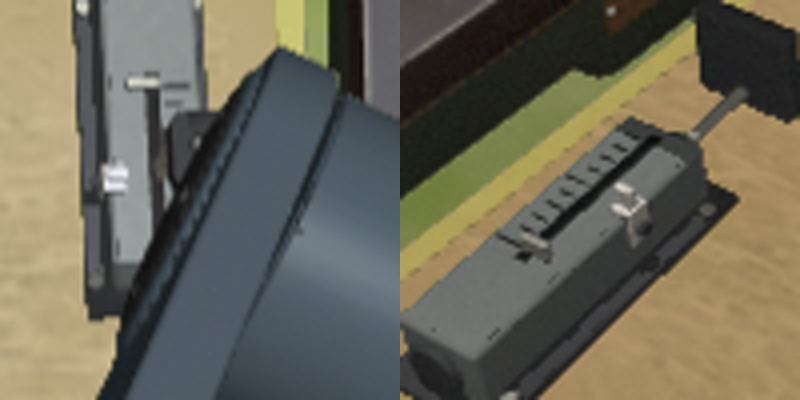

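The pointer is back at its home position (top crop (143,82), the same place as at the start), and the gripper is clear.

```bash
python3 -c "
from plant import env
print(env.job_done())"
```

```text
the job is handed in; nothing more can be done
None
```

I drew the crossbar gauge until its pointer was within about 3 mm of the marker and held it about 1.7 s. I then eased the slide home and let go, left the knob gauge alone, and handed the job in at about 10.5 s (no verdict was returned).

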